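# Load a heatsink under the jig's sprung hold-down arm

### The arm

A 6-joint arm with a two-finger parallel gripper is mounted at the origin on a cart in front of the work surface, level with it; the furniture and walls round the work are solid. World frame = base frame: x ahead of the robot, y to its left, z up, the work surface at z = 0. Lengths are in mm, angles in rad, forces in N, time in s.
With the tool pointing down it reaches from about 350 to 975 mm from the base axis. Payload 7.1 kg.
Tool frame: the origin (TCP) lies midway between the tips of the shut fingers; the grasp point (between the pads) lies 19 mm behind it (ctrl.grip_depth is the distance from the TCP to the grasp point, in mm); z points along the fingers, y is the line along which they close (so a half turn about z gives the same grasp; the last joint's range is limited). The gripper opens to 88 mm and grips with 3 to 60 N. Pads are 20 mm wide; open, the fingers measure 115 mm over their backs; the gripper's body (75 mm by 178 mm) begins 61 mm behind the grasp point.
Start: joints at [-1.262, 0.423, 1.63, -0, 1.089, -0.019], TCP at [201.243, -591.698, 222.675] pointing down, gripper open.
Joint ranges: [-3, 3], [-0.9, 2.11], [0.09, 2.58], [-1.31, 4.45], [0.11, 2.69], [-2.54, 2.54]. Speed limits (rad/s): [2.39, 2.39, 3.01, 3.14, 3.14, 3.14].

### API

Orientations are given as a rotation vector (axis times angle).
In Python, from workcell import get_obs, vision, ctrl gives the robot as it stands.
- The arm moves only by the tool step_arm, never from a script. Its argument "plan" is a list of rows, each a list of 7 numbers: the opening, from -1 (shut) to 1 (fully open), then the shift along the tool's x, y, z as a fraction of full scale, then the turn, a rotation vector about the tool's x, y, z as a fraction of full scale. In form: [[fingers, dx, dy, dz, wx, wy, wz], ...]. A call has 1 to 20 rows; each row shifts and turns the commanded pose from where the row before left it, along the tool's axes as they then stand; what a row does not reach is not made up. Full scale, the value 1, is 50 mm for a shift and 0.12 rad for a turn. A row lasts 1/8 s, in which the tool goes at most 62.5 mm and 10.7 degrees, less where a joint would pass 70% of its speed; a pose out of reach is approached as far as the arm can. A call with a number of a shift or a turn outside -1 to 1 is refused whole. A call with a gripper value outside its range is refused whole. The fingers move at their own pace and stop on an object; the grip force is fixed at half the most. Time passes only in rows, so rows that do not move let the fingers close. It gives the time, the measured TCP pose, the force, the opening and the grip force at its end, in the units of the state.
- get_obs(): the state, without advancing time (a new reading comes with each control period).
- vision.get_image(name): name is "side" or "top" or "wrist"; returns a dict with "pixels" (420x560x3 uint8, red, green, blue), "depth" (420x560 float32, mm along the optical axis (not along the pixel's ray), 0 where there is no reading), "fx", "fy", "cx", "cy" (pixels), "T" (4x4, takes a point from camera to world coordinates); the wrist camera has in their place "T_tool_cam" (4x4, takes a point from camera to tool coordinates, whose origin is the TCP and whose axes are the flange's). Camera axes: x right, y down, z forward; pixel columns grow to the right and rows downward; lengths in mm; the calibration is good to about 2 mm. The wrist camera is an equidistant fisheye: a pixel r from the principal point sees the ray r / f radians off the axis. A picture is of the moment at which its call begins: read the wrist's pose just before it.
- ctrl.close_job(): hands the job in; it is judged then, once.
The state is a dict: "t": time; "qpos": joint angles; "qvel": joint speeds; "joint_torque": joint torques, N m; "ee_pos": TCP position; "orientation": TCP orientation; "ft_force": force on the tool from outside, world axes, zero at the start; "moment": the same for the moment, N m; "width": finger opening in mm; "grasp_force": force on a finger pad.
Only numpy, scipy, OpenCV 4.12 (cv2) and the standard library are available. Lean on these libraries where they do the work, as an engineer would, in place of code of your own. Each camera call takes 0.05 s, during which the arm holds its last target. There are 200 camera calls.

### The job

Load the black heatsink into the holding jig: set it flat on the bed at the open mouth with its fins running along the bed, push its nose under the red upturned lip so that the sprung hold-down arm is pushed up and back, and slide it on beneath the arm until it is fully home against the blue end stop with the brass plunger pressed in. Push gently: the stop may be clamped anywhere along its slot and has to be felt for, and its sprung face must not be driven back by more than about 2 mm. Then let go and draw clear, leaving the heatsink square and flat in the jig with the arm bearing down on its fins and the transformer, solder spool and tape roll where they are.

Things in the scene. Friction and masses are not known exactly. Their poses are not given: they have to be found in the camera images.
- heatsink: Loose black extruded heatsink, 28 (x) x 40 (y) x 22 (z) mm, 35 g, on its 4 mm base plate, fins up. Origin: centre of underside. Fins run along its x; outer fin faces at y = +-19 mm. Grip across the fins (along y, 40 mm). Either way round will do. Grip with the fingertips 5 to 8 mm above its underside so that they clear the jig's guides.
- jig: Fixed holding jig: steel base plate 200 x 90 mm, and on it an aluminium bed 64 mm wide, x -94 to +82 mm, top at z = 30 mm. Origin: underside centre. +x is the feed direction (mouth at -x, stop and arm pivot at +x). White side guides 4 mm high stand on the bed at y = +-22 mm (inside), x -50 to +30 mm. Nothing on the jig exceeds z = 85 mm, even with the arm raised 0.15 rad.
- hold_down (a joint): Angle (rad) of the yellow sprung arm, pivot at jig x = 60, z = 44 mm, axis jig y. 0 = rest; grows as it is pushed up and back, limit 0.5; about 0.13 with its foot on the fins of a heatsink on the bed. Spring force at the foot 3.5 to 4.5 N; pushing the heatsink in takes 2 to 8 N, more if it is also pressed onto the bed. 24 mm wide: passes between fingers gripping across the fins.
- foot (a point): Underside of the arm's round steel foot (8 mm thick, 24 mm long across the bed), at jig x = -14 mm, 12 mm above the bed at rest; moves with the arm.
- lip (a point): Front upper end of the slippery red plastic lip plate (22 mm wide), at rest at jig x = -49 mm and 32 mm above the bed; it slopes down at 29 degrees to the foot. The heatsink's top front edge (22 mm high) runs under it: it meets the lip with the heatsink's origin near jig x = -45 mm and is past the foot at x = -26 mm.
- seat_plunger (a joint): Travel (m) of the brass plunger, 7 mm diameter, in the end stop's face 7 mm above the bed: 0 = sticking out 5 mm, 0.005 = flush, heatsink against the stop's face. Light spring, 0.3 to 0.6 N; the arm's pressure holds a released heatsink against it.
- transformer: Loose bystander: yellow and black pin transformer, 26 x 38 x 37 mm, origin at underside centre. Leave it alone.
- solder_spool: Loose bystander: solder spool with blue flange, 59 x 64 x 44 mm, origin at underside centre. Leave it alone.
- tape_roll: Loose bystander: roll of black tape lying flat, 59 x 57 x 19 mm, origin at underside centre. Leave it alone.
- mouth (a point): Point on the bed's top, middle line, jig x = -75 mm: room to set the heatsink down in front of the arm. The guides' mouth flares from 44 to about 52 mm between jig x = -48 and -69 mm.
- stop_slot (a point): Point on the bed's top, middle line, jig x = 0. The blue end stop (15 mm wide, 14 mm high) is clamped so that its face, square to jig x, is anywhere from x = -7 to +7 mm; this is not reported and must be felt for. A heatsink fully home has its origin 14 mm before the face: jig x -21 to -7 mm.
- buffer (a joint): Travel (m) of the end stop's blue face, a sprung overload buffer: 0 = at rest, stays there up to a push of 12 N, then gives way by 1 mm for each further 1.5 N, up to 8 mm. It should hardly move; more than 2.5 mm is ramming. Released, it returns by itself.
Things that resemble listed ones, but are neither listed nor needed, are in the scene too. There is more than one size of the heatsink; the one meant has the size given above.

How it is judged (in metres and radians):
On the way:
1. the heatsink lies on the bed under the raised hold-down arm: arm raised by more than 0.08 rad, heatsink origin past x = -42 mm in the jig and within 6 mm of its middle line (value of joint hold_down above 0.08 rad and x of heatsink in the frame of jig above -0.042 m and y of heatsink in the frame of jig between -0.006 and 0.006 m and value of joint seat_plunger below 0.003 m), for 0.1 s.
At the end, for the whole second after the job is handed in: Heatsink at rest flat on the bed (height 3 mm, tilt 0.08 rad), fins along the jig (0.12 rad), within 4 mm of the middle line, seat plunger pressed in more than 3 of its 5 mm, hold-down arm's foot on the fins (arm angle 0.08 to 0.2 rad) (value of joint seat_plunger above 0.003 m and value of joint hold_down between 0.08 and 0.2 rad and z of heatsink in the frame of jig between 0.027 and 0.033 m and y of heatsink in the frame of jig between -0.004 and 0.004 m and x of heatsink in the frame of jig between -0.024 and -0.004 m and angle between the x axis of heatsink and the x axis of jig, either way round below 0.12 rad and angle between heatsink's own z axis and vertical below 0.08 rad and linear speed of heatsink below 0.01 m/s); the robot touches nothing.
It fails at once if the end stop is rammed: its buffer face is driven back more than 2.5 mm (value of joint buffer above 0.0025 m).
It fails at once if the transformer is moved more than 15 mm (distance of transformer from where it was at the start of the episode above 0.015 m).
It fails at once if the solder spool is moved more than 15 mm (distance of solder_spool from where it was at the start of the episode above 0.015 m).
It fails at once if the tape roll is moved more than 15 mm (distance of tape_roll from where it was at the start of the episode above 0.015 m).
It also fails if it takes over 40 s, if anything falls off the work surface, if the arm or the gripper's body presses on something with over 40 N, if the wrist force passes 120 N, or if a joint passes its speed limit or range.

## Working session

There is one attempt and no reset: what is moved stays moved. The work goes in short steps, Python scripts to look and compute and a tool call to move; the robot and the scene stay as the last step left them, time stands still between calls to the robot, and variables do not carry over. Pictures are saved under pics/ and viewed, at most 10 in all, crops included, and the job is handed in when it is done.

Besides the shell and the picture viewer there is one more tool, called after "Emit:" by a JSON object that holds its "method" and its "body", one argument or row to a line. step_arm: Moves the arm, as the interface text tells. Its arguments: {"type":"object","properties":{"plan":{"type":"array","items":{"type":"array","items":{"type":"number","minimum":-1,"maximum":1}}}},"required":["plan"]}

```bash
ls; mkdir -p pics; python3 - <<'E'
from workcell import get_obs, vision, ctrl
import cv2,numpy as np,pickle
for n in("top","side"):
    d=vision.get_image(n); pickle.dump(d,open(f"{n}.pkl","wb"))
    cv2.imwrite(f"pics/{n}0.png",d["pixels"][:,:,::-1]); print(n,d["fx"],d["cx"],d["cy"],np.round(d["T"],3).tolist())
o=get_obs();print(o)
E
```

```text
pics
top 441.86483752384135 275.13753479442084 205.03625487782836 [[-0.01, -0.995, 0.103, 407.048], [-1.0, 0.012, 0.02, -11.031], [-0.021, -0.103, -0.994, 1235.712], [0.0, 0.0, 0.0, 1.0]]
side 543.1753931574253 275.80874285814195 217.0909108867008 [[0.992, -0.073, 0.107, 393.67], [-0.13, -0.554, 0.822, -1043.614], [-0.001, -0.829, -0.559, 811.533], [0.0, 0.0, 0.0, 1.0]]
{'t': 0.1, 'qpos': array([-1.26197263e+00,  4.23755305e-01,  1.63060912e+00,  1.24495935e-05,
        1.08860544e+00, -1.90174042e-02]), 'qvel': array([-2.61733456e-05, -2.65759163e-03,  5.19545759e-04,  2.86966177e-04,
        8.15757268e-04, -7.82173315e-04]), 'joint_torque': array([-5.86587357e-04, -5.45611024e+01, -2.74324358e+01,  6.45150407e-02,
        1.87669991e-02, -2.02321070e-05]), 'ee_pos': array([ 201.11378337, -591.2255665 ,  221.98687743]), 'orientation': array([-3.09813525e+00, -5.12436872e-01,  2.95109467e-04]), 'ft_force': array([-0.09167629, -0.77697303, -0.00505641]), 'moment': array([ 0.05310575, -0.0236405 , -0.02302641]), 'grasp_force': 0.0, 'width': 88.04550772255628}
```

View pics/top0.png

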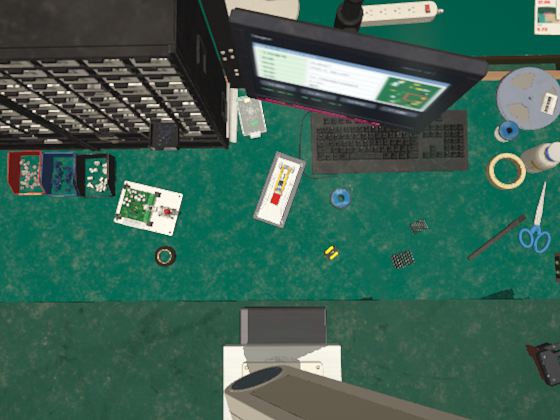

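View pics/side0.png

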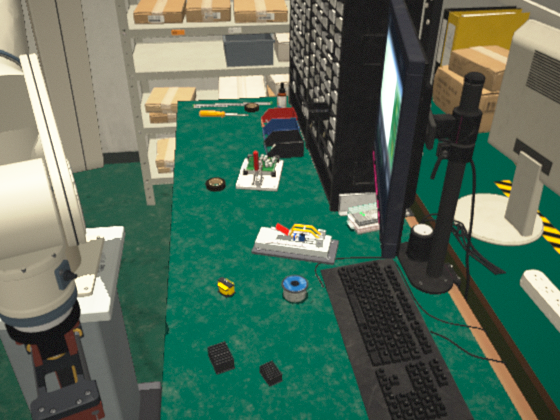

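Top view: the jig is at about (279,190) with the red lip at (275,198) and its mouth toward the bottom. There are two heatsinks, at (403,260) and (419,226). Next I'll measure both heatsinks and the jig.

```bash
cat > h.py <<'E'
import numpy as np,cv2,pickle
def pts(d):
    v,u=np.mgrid[0:420,0:560]; z=d["depth"]
    P=np.stack([(u-d["cx"])/d["fx"]*z,(v-d["cy"])/d["fy"]*z,z,np.ones_like(z)],-1)
    return (P@np.array(d["T"]).T)[...,:3]
E
python3 - <<'E'
from h import *
for n,bs in(("top",dict(A=(385,245,420,275),B=(405,215,433,238),jig=(245,145,312,235))),("side",dict(A=(200,335,240,375),B=(255,357,287,387),jig=(245,215,345,265)))):
    d=pickle.load(open(n+".pkl","rb")); P=pts(d)
    for k,(a,b,c,e) in bs.items():
        Q=P[b:e,a:c].reshape(-1,3)
        print(n,k,"table z",np.median(Q[:,2]))
        for lo in(8,) if k!="jig" else (2.5,24,):
            m=Q[:,2]>lo
            q=Q[m]; r=cv2.minAreaRect(q[:,:2].astype(np.float32)); print(lo,m.sum(),np.round(r[0],1),np.round(r[1],1),round(r[2],1),"z pct",np.percentile(q[:,2],[10,50,90,99]).round(1))
t=pickle.load(open("top.pkl","rb"))["pixels"][140:280,240:440]
cv2.imwrite("pics/topc.png",cv2.resize(t,(800,560),interpolation=cv2.INTER_CUBIC)[:,:,::-1])
s=pickle.load(open("side.pkl","rb"))["pixels"][210:390,190:350]
cv2.imwrite("pics/sidec.png",cv2.resize(s,(533,600),interpolation=cv2.INTER_CUBIC)[:,:,::-1])
E
```

```text
top A table z 4.278192058727996
8 284 [ 381.7 -192.8] [364.   78.9] 89.4 z pct [10.7 22.  29.2 32.9]
top B table z 4.062714784509353
8 159 [ 455.7 -207.7] [ 49.5 402.1] 6.9 z pct [10.4 18.1 23.5 27.8]
top jig table z 5.292331877380661
2.5 4609 [557.    6.4] [187.6 299.3] 89.2 z pct [ 3.3  8.  34.4 68.4]
24 1494 [537.9   8.9] [ 88.7 249.5] 79.1 z pct [  27.8   31.7   59.9 1235.7]
side A table z 5.8597953513742596
8 585 [ 369.9 -658.9] [767.7  70.9] 88.3 z pct [13.3 26.6 30.3 32.1]
side B table z 5.837232087152074
8 356 [ 446.3 -692. ] [709.5  46.9] 85.3 z pct [ 11.6  20.3  23.7 811.5]
side jig table z 8.137893973771497
2.5 4826 [ 548.4 -448.7] [1211.5  263.3] 85.2 z pct [ 3.9  8.9 38.  70.2]
24 1575 [ 444.  -489.5] [1098.4  179.1] 75.5 z pct [ 29.1  33.   62.1 811.5]
```

View pics/topc.png

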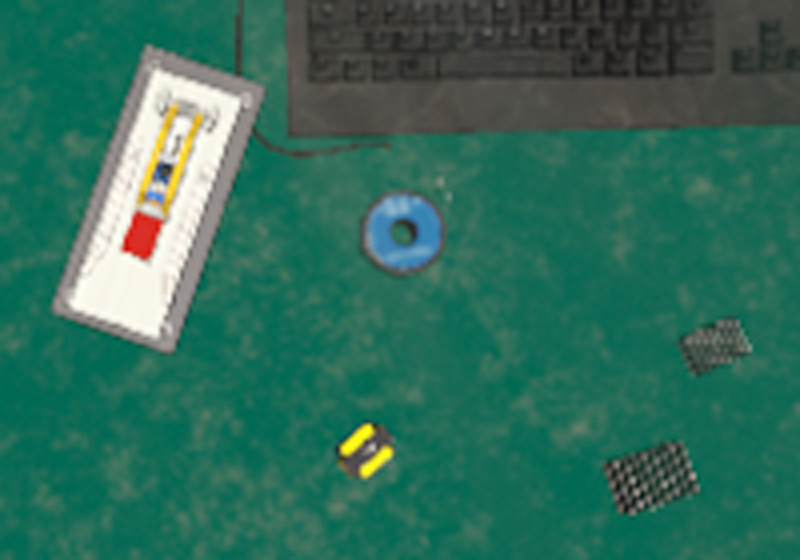

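View pics/sidec.png

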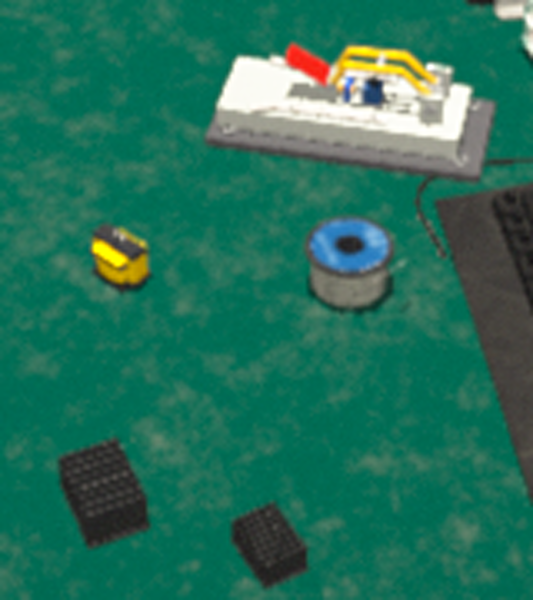

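Top crop: B at (715,345) is the small heatsink, the right size. The lip is at (142,235), the spool at (403,232) and the transformer at (365,450). Side crop: the jig's mouth faces left (-x) and B is at (270,545). Next I'll get rectangles from the depth.

```bash
python3 - <<'E'
from h import *
def rect(q):
    r=cv2.minAreaRect(q.astype(np.float32)); b=cv2.boxPoints(r); return np.round(r[0],1),np.round(r[1],1),round(r[2],1),b.round(0).tolist()
for n,bs in(("top",dict(A=(385,245,420,275),B=(405,215,433,238),jig=(245,145,312,235),tr=(318,240,345,265),sp=(325,182,357,214))),("side",dict(A=(200,335,240,375),B=(255,357,287,387),jig=(245,215,345,265),tr=(212,275,240,300)))):
    d=pickle.load(open(n+".pkl","rb")); P=pts(d); hsv=cv2.cvtColor(d["pixels"],cv2.COLOR_RGB2HSV)
    for k,(a,b,c,e) in bs.items():
        Q=P[b:e,a:c]; H=hsv[b:e,a:c]; ok=d["depth"][b:e,a:c]>0
        g=(H[...,0]>60)&(H[...,0]<100)&(H[...,1]>90)   # green mat
        m=ok&~g
        if k in"AB": m&=H[...,2]<110
        if k=="jig": m=ok&(H[...,2]>170)&(H[...,1]<60)&(Q[...,2]>25)&(Q[...,2]<42)
        m=cv2.morphologyEx(m.astype(np.uint8),cv2.MORPH_OPEN,np.ones((2,2)))>0
        q=Q[m]; print(n,k,"mat",np.median(Q[ok&g][:,2]).round(1),"z",np.percentile(q[:,2],[5,50,95]).round(1),rect(q[:,:2]))
        if k in "AB": print("  top",rect(q[q[:,2]>np.percentile(q[:,2],95)-7][:,:2]))
E
```

```text
top A mat 3.3 z [ 5.6 20.5 29.4] (array([ 377.9, -331.5]), array([38.2, 49.3]), 19.6, [[352.0, -315.0], [368.0, -361.0], [404.0, -348.0], [388.0, -302.0]])
  top (array([ 379.6, -330.2]), array([33.4, 45. ]), 22.8, [[355.0, -316.0], [373.0, -357.0], [404.0, -345.0], [386.0, -303.0]])
top B mat 3.1 z [10.  18.7 24.5] (array([ 467.5, -380.4]), array([26.2, 37.4]), 20.7, [[449.0, -367.0], [462.0, -402.0], [486.0, -393.0], [473.0, -358.0]])
  top (array([ 468.9, -379.9]), array([23.2, 37.3]), 21.1, [[451.0, -367.0], [465.0, -401.0], [486.0, -393.0], [473.0, -358.0]])
top jig mat 3.3 z [14.7 30.6 47.5] (array([536.4,   7.5]), array([ 86.8, 246.5]), 78.7, [[407.0, -11.0], [649.0, -59.0], [666.0, 26.0], [424.0, 74.0]])
top tr mat 3.2 z [ 1.  29.5 37.2] (array([ 398.6, -141.6]), array([32.5, 41.6]), 39.4, [[373.0, -136.0], [399.0, -168.0], [424.0, -147.0], [398.0, -115.0]])
top sp mat 3.2 z [ 2.9 35.9 40.4] (array([ 502.5, -102.3]), array([ 64. , 256.2]), 32.3, [[407.0, -11.0], [544.0, -228.0], [598.0, -194.0], [461.0, 23.0]])
side A mat 4.7 z [ 5.6 26.3 31. ] (array([ 398.5, -667.6]), array([ 45.3, 750.8]), 2.7, [[358.0, -294.0], [394.0, -1044.0], [439.0, -1041.0], [403.0, -292.0]])
  top (array([ 397.4, -673.5]), array([ 42.5, 739.1]), 2.7, [[359.0, -305.0], [394.0, -1044.0], [436.0, -1042.0], [401.0, -303.0]])
side B mat 4.6 z [ 4.9 19.6 24.2] (array([ 428. , -697.6]), array([694.9,  38.8]), 82.2, [[362.0, -1039.0], [400.0, -1044.0], [494.0, -356.0], [456.0, -351.0]])
  top (array([ 442. , -702.5]), array([688.1,  36.2]), 85.0, [[394.0, -1044.0], [430.0, -1047.0], [490.0, -361.0], [454.0, -358.0]])
side jig mat 5.0 z [27.  32.  37.1] (array([ 447. , -484.1]), array([1109.8,  178.7]), 75.4, [[221.0, -999.0], [394.0, -1044.0], [673.0, 30.0], [500.0, 75.0]])
side tr mat 5.0 z [ 5.  26.3 37.7] (array([ 389.6, -567.9]), array([950.8,  36.8]), 88.3, [[357.0, -1043.0], [394.0, -1044.0], [422.0, -93.0], [386.0, -92.0]])
```

Emit:
{"method": "step_arm", "body": {
  "plan": [
    [1, 0.7, -0.25, 0, 0, 0, 0],
    [1, 0.8, -0.29, 0, 0, 0, 0],
    [1, 0.8, -0.29, 0, 0, 0, 0],
    [1, 0.8, -0.29, 0, 0, 0, 0],
    [1, 0.8, -0.29, 0, 0, 0, 0],
    [1, 0.8, -0.29, 0.2, 0, 0, 0],
    [1, 0.8, -0.29, 0.3, 0, 0, 0.1],
    [1, 0.7, -0.29, 0.3, 0, 0, -0.2],
    [1, 0, 0, 0, 0, 0, -0.2],
    [1, 0, 0, 0, 0, 0, 0]
  ]
}}

```text
t: 1.35
ee_pos: [458.0, -384.5, 182.7]
orientation: [-3.09, -0.569, 0.001]
ft_force: [0.5, -0.0, -0.2]
width: 88.0
grasp_force: 0.0
```

```bash
python3 - <<'E'
from h import *
from workcell import get_obs, vision
o=get_obs(); d=vision.get_image("wrist"); d["o"]=o; pickle.dump(d,open("w1.pkl","wb"))
print(o["t"],o["ee_pos"],o["orientation"],o["ft_force"],d["fx"],d["cx"],d["cy"],np.round(d["T_tool_cam"],3).tolist(), [k for k in d])
cv2.imwrite("pics/w1.png",d["pixels"][:,:,::-1])
E
```

```text
1.35 [ 458.00287531 -384.53725876  182.66721312] [-3.08956784e+00 -5.69019660e-01  6.92340671e-04] [ 0.47711874 -0.04298155 -0.20701902] 325.19226210127806 276.0200179409593 212.03162817023798 [[0.0, -0.962, -0.272, 74.626], [1.0, 0.0, -0.001, 0.556], [0.001, -0.272, 0.962, -161.315], [0.0, 0.0, 0.0, 1.0]] ['pixels', 'depth', 'fx', 'fy', 'cx', 'cy', 'T_tool_cam', 'o']
```

View pics/w1.png

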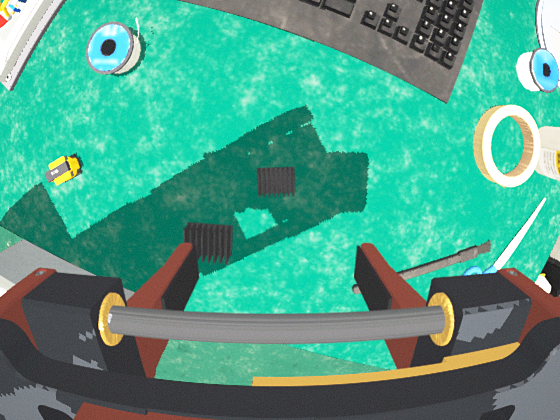

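Wrist view: the small heatsink is at (276,181), its fins run up the image along tool x, and the larger heatsink is at (209,242). I'll locate the small one by casting rays.

```bash
cat >> h.py <<'E'
from scipy.spatial.transform import Rotation as R
def wT(d):
    o=d["o"];T=np.eye(4);T[:3,:3]=R.from_rotvec(o["orientation"]).as_matrix();T[:3,3]=o["ee_pos"];return T@np.array(d["T_tool_cam"])
def wcast(d,uv,z):
    uv=np.asarray(uv,float).reshape(-1,2);a=(uv-[d["cx"],d["cy"]])/[d["fx"],d["fy"]];r=np.linalg.norm(a,axis=1)+1e-9
    D=np.c_[a/r[:,None]*np.sin(r)[:,None],np.cos(r)];T=wT(d);D=D@T[:3,:3].T
    return T[:3,3]+D*((z-T[2,3])/D[:,2])[:,None]
def wpts(d):
    v,u=np.mgrid[0:420,0:560];uv=np.c_[u.ravel(),v.ravel()];a=(uv-[d["cx"],d["cy"]])/[d["fx"],d["fy"]];r=np.linalg.norm(a,axis=1)+1e-9
    D=np.c_[a/r[:,None]*np.tan(r)[:,None],np.ones(len(r))]*d["depth"].reshape(-1,1);T=wT(d)
    return (D@T[:3,:3].T+T[:3,3]).reshape(420,560,3)
def hs(d,box):
    a,b,c,e=box;H=cv2.cvtColor(d["pixels"],cv2.COLOR_RGB2HSV)[b:e,a:c]
    m=((H[...,1]<130)&(H[...,2]<140)).astype(np.uint8)
    m=cv2.morphologyEx(m,cv2.MORPH_CLOSE,np.ones((3,3)));n,l,s,_=cv2.connectedComponentsWithStats(m);k=1+np.argmax(s[1:,4])
    v,u=np.nonzero(l==k);return np.c_[u+a,v+b]
E
python3 - <<'E'
from h import *
d=pickle.load(open("w1.pkl","rb"))
uv=hs(d,(245,155,308,208));print(uv.min(0),uv.max(0))
P=wpts(d)[uv[:,1],uv[:,0]];print("z",np.percentile(P[:,2],[5,50,95]),P.mean(0),"mat",wpts(d)[120:150,270:300,2].mean())
for z in(0,22):
    q=wcast(d,uv,z)[:,:2].astype(np.float32);print(z,cv2.minAreaRect(q))
t=P[P[:,2]>np.percentile(P[:,2],95)-5];print("depth top",cv2.minAreaRect(t[:,:2].astype(np.float32)))
print("tool yaw",np.degrees(np.arctan2(*R.from_rotvec(d["o"]["orientation"]).as_matrix()[[1,0],0])))
E
```

```text
[257 162] [305 203]
z [ 1.89005038  4.10156524 21.45141972] [ 470.64619629 -380.92084143   10.94474112] mat 3.804035289965829
0 ((470.08551025390625, -386.2154541015625), (43.111000061035156, 54.08948516845703), 17.280160903930664)
22 ((473.7900085449219, -384.44061279296875), (40.35349655151367, 50.629825592041016), 17.280113220214844)
depth top ((492.6311950683594, -370.547119140625), (74.67466735839844, 35.53658676147461), 21.47834014892578)
tool yaw 20.870961301073166
```

```bash
python3 - <<'E'
from h import *
d=pickle.load(open("w1.pkl","rb"))
W=wpts(d)[155:208,245:308]; I=d["pixels"][155:208,245:308].astype(int)
m=((I[...,1]-I[...,0])<15).astype(np.uint8); m=cv2.morphologyEx(m,cv2.MORPH_OPEN,np.ones((3,3)))
n,l,s,_=cv2.connectedComponentsWithStats(m);k=1+np.argmax(s[1:,4]);v,u=np.nonzero(l==k);uv=np.c_[u+245,v+155];print(s[k])
for z in(0,22): print(z,cv2.minAreaRect(wcast(d,uv,z)[:,:2].astype(np.float32)))
P=W[l==k];t=P[(P[:,2]>19)&(P[:,2]<32)];print(len(t),t[:,2].mean());print(cv2.minAreaRect(t[:,:2].astype(np.float32)),t.mean(0))
E
```

```text
[ 12  12  38  26 902]
0 ((470.18353271484375, -379.4486389160156), (27.26430892944336, 39.10318374633789), 22.668039321899414)
22 ((473.8817443847656, -378.10662841796875), (25.520381927490234, 36.60204315185547), 22.668067932128906)
341 20.70412042272373
((472.70892333984375, -378.39776611328125), (23.85645866394043, 35.640380859375), 21.944896697998047) [ 473.08740857 -378.75656934   20.70412042]
```

Emit:
{"method": "step_arm", "body": {
  "plan": [
    [1, 0.29, -0.01, 0.5, 0, 0, -0.16],
    [1, 0, 0, 0.8, 0, 0, 0],
    [1, 0, 0, 0.8, 0, 0, 0],
    [1, 0, 0, 0.6, 0, 0, 0],
    [1, 0, 0, 0.4, 0, 0, 0],
    [1, 0, 0, 0.3, 0, 0, 0],
    [1, 0, 0, 0.05, 0, 0, 0],
    [1, 0, 0, 0, 0, 0, 0]
  ]
}}

```text
t: 2.4
ee_pos: [472.1, -379.1, 10.8]
orientation: [3.083, 0.598, 0.001]
ft_force: [0.1, -0.4, 0.6]
width: 87.8
grasp_force: 0.0
```

Emit:
{"method": "step_arm", "body": {
  "plan": [
    [1, 0, 0, 0.06, 0, 0, 0],
    [1, 0, 0, 0.05, 0, 0, 0],
    [1, 0, 0, 0, 0, 0, 0]
  ]
}}

```text
t: 2.78
ee_pos: [471.7, -378.6, 4.7]
orientation: [-3.084, -0.598, -0.0]
ft_force: [0.3, -0.0, 0.7]
width: 88.1
grasp_force: 0.0
```

Emit:
{"method": "step_arm", "body": {
  "plan": [
    [1, 0, 0, 0.04, 0, 0, 0],
    [1, 0, 0, 0, 0, 0, 0]
  ]
}}

```text
t: 3.02
ee_pos: [471.6, -378.6, 2.5]
orientation: [-3.084, -0.598, 0.0]
ft_force: [0.0, 0.5, 0.1]
width: 88.1
grasp_force: 0.0
```

Emit:
{"method": "step_arm", "body": {
  "plan": [
    [1, 0, 0, 0.03, 0, 0, 0],
    [1, 0, 0, 0, 0, 0, 0]
  ]
}}

```text
t: 3.28
ee_pos: [471.6, -378.6, 1.0]
orientation: [-3.084, -0.598, 0.0]
ft_force: [-1.1, 0.6, 0.4]
width: 87.8
grasp_force: 0.0
```

The surface is at about z = 0, so I'll rise to 6.8 mm and grip.

Emit:
{"method": "step_arm", "body": {
  "plan": [
    [1, 0, 0, -0.116, 0, 0, 0],
    [1, 0, 0, 0, 0, 0, 0],
    [-1, 0, 0, 0, 0, 0, 0],
    [-1, 0, 0, 0, 0, 0, 0],
    [-1, 0, 0, 0, 0, 0, 0],
    [-1, 0, 0, 0, 0, 0, 0],
    [-1, 0, 0, 0, 0, 0, 0],
    [-1, 0, 0, 0, 0, 0, 0]
  ]
}}

```text
t: 4.28
ee_pos: [471.7, -378.7, 6.9]
orientation: [-3.084, -0.598, 0.0]
ft_force: [0.6, 0.4, -0.6]
width: 36.4
grasp_force: 30.0
```

Emit:
{"method": "step_arm", "body": {
  "plan": [
    [-1, 0, 0, -0.2, 0, 0, 0],
    [-1, 0, 0, -0.4, 0, 0, 0],
    [-1, 0, 0, -0.6, 0, 0, 0.96],
    [-1, 0, 0, -0.6, 0, 0, 1],
    [-1, 0, 0, -0.6, 0, 0, 1],
    [-1, 0, 0, -0.6, 0, 0, 1],
    [-1, 0, 0, 0, 0, 0, 1],
    [-1, 0, 0, 0, 0, 0, 1],
    [-1, 0, 0, 0, 0, 0, 0]
  ]
}}

```text
t: 5.4
ee_pos: [471.9, -378.8, 158.5]
orientation: [3.098, -0.518, 0.002]
ft_force: [1.0, -0.0, -1.1]
width: 36.7
grasp_force: 30.0
```

Emit:
{"method": "step_arm", "body": {
  "plan": [
    [-1, -0.1, -0.4, 0, 0, 0, 0],
    [-1, -0.2, -0.8, 0, 0, 0, 0],
    [-1, -0.2, -0.8, 0, 0, 0, 0],
    [-1, -0.2, -0.8, 0, 0, 0, 0],
    [-1, -0.2, -0.8, 0, 0, 0, 0],
    [-1, -0.2, -0.8, 0, 0, 0, 0],
    [-1, -0.2, -0.8, 0, 0, 0, 0],
    [-1, -0.2, -0.8, 0, 0, 0, 0],
    [-1, -0.2, -0.8, 0, 0, 0, 0],
    [-1, -0.2, -0.6, 0, 0, 0, 0],
    [-1, -0.2, -0.4, 0, 0, 0, 0],
    [-1, 0, 0, 0, 0, 0, 0],
    [-1, 0, 0, 0, 0, 0, 0]
  ]
}}

```text
t: 7.02
ee_pos: [499.3, 24.3, 157.1]
orientation: [3.099, -0.517, -0.0]
ft_force: [0.0, -0.2, -1.0]
width: 36.8
grasp_force: 30.0
```

```bash
python3 - <<'E'
from h import *
from workcell import get_obs, vision
o=get_obs(); d=vision.get_image("wrist"); d["o"]=o; pickle.dump(d,open("w2.pkl","wb"))
print(o["t"],o["ee_pos"],o["orientation"],o["qpos"],o["width"])
cv2.imwrite("pics/w2.png",cv2.resize(d["pixels"],(800,600))[:,:,::-1])
E
```

```text
7.025 [499.30740231  24.27436272 157.09088661] [ 3.09856647e+00 -5.17336188e-01 -4.61793129e-06] [ 2.48529768e-02  3.35715061e-01  1.95294483e+00 -1.76353402e-04
  8.52961353e-01  1.92663315e+00] 36.81598616431482
```

View pics/w2.png

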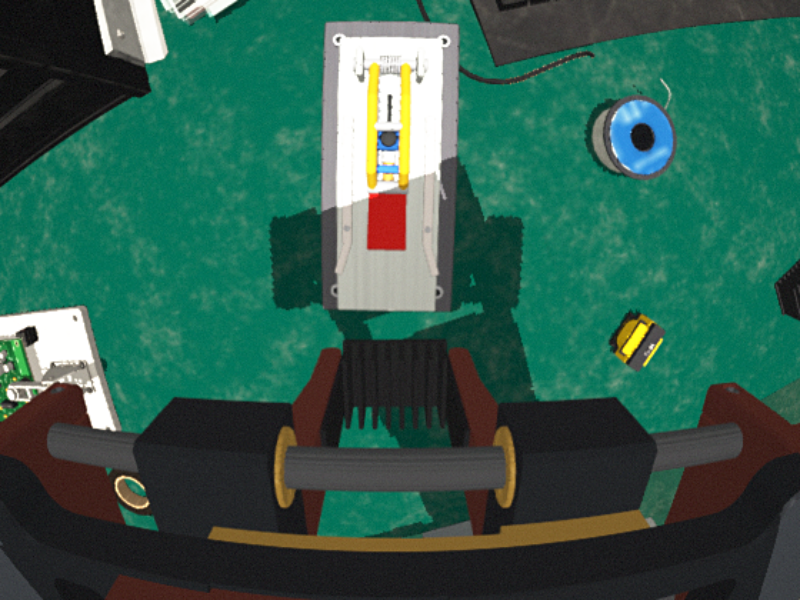

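Wrist view at 800x600: the heatsink is gripped with its fins along tool x. The jig stands upright in the image at (390,170), with the lip at (387,222), the bed front edge at y≈309 and the bed sides at x≈337/440. Next I'll compute the jig pose.

```bash
cat > jig.py <<'E'
from h import *
def jig(d):
    I=d["pixels"].astype(int);H=cv2.cvtColor(d["pixels"],cv2.COLOR_RGB2HSV);W=wpts(d)
    Rw=R.from_rotvec(d["o"]["orientation"]).as_matrix();
    # grey plate outline: low-saturation region containing the jig
    m=((H[...,1]<75)&(H[...,2]>60)).astype(np.uint8)|((H[...,0]<35)&(H[...,1]>150)).astype(np.uint8)|((H[...,0]>172)&(H[...,1]>150)).astype(np.uint8)
    m[225:]=0;m=cv2.morphologyEx(m,cv2.MORPH_OPEN,np.ones((5,5)))
    n,l,s,_=cv2.connectedComponentsWithStats(m);k=l[180,255] or l[170,270];M=(l==k);print("comp",s[k])
    for nm,lo,hi,z in(("bed",24,40,30),):
        b=M&(W[...,2]>lo)&(W[...,2]<hi)&(H[...,1]<75);b=cv2.morphologyEx(b.astype(np.uint8),cv2.MORPH_OPEN,np.ones((3,3)))
        v,u=np.nonzero(b);q=wcast(d,np.c_[u,v],z)[:,:2].astype(np.float32);print(nm,np.median(W[b>0][:,2]),cv2.minAreaRect(q),cv2.boxPoints(cv2.minAreaRect(q)).round(1).tolist())
    v,u=np.nonzero(M);q=wcast(d,np.c_[u,v],10)[:,:2].astype(np.float32);print("plate@10",cv2.minAreaRect(q))
    red=((H[...,0]>172)|(H[...,0]<6))&(H[...,1]>170)&M;v,u=np.nonzero(red);print("red",u.min(),u.max(),v.min(),v.max(),wcast(d,[[u.mean(),v.mean()]],53),W[red].mean(0))
    p=W[red];A=p-p.mean(0)
    yel=(H[...,0]>18)&(H[...,0]<32)&(H[...,1]>150)&M;q=W[yel];q=q[q[:,2]>35];c=q.mean(0);vv=np.linalg.svd((q-c)[:,:2])[2][0];print("yellow",c,np.degrees(np.arctan2(vv[1],vv[0])))
E
python3 - <<'E'
from jig import *
d=pickle.load(open("w2.pkl","rb"));jig(d)
E
```

```text
comp [  225    15    97   203 18293]
bed 29.479571156796027 ((572.1492919921875, 3.580718994140625), (64.18599700927734, 175.07513427734375), 69.87908172607422) [[478.8999938964844, 3.5999999046325684], [643.2999877929688, -56.70000076293945], [665.4000244140625, 3.5999999046325684], [501.0, 63.79999923706055]]
plate@10 ((577.8347778320312, 1.4537582397460938), (89.54263305664062, 199.2748260498047), 70.00276947021484)
red 257 283 136 174 [[546.3877419  12.9487638  53.       ]] [546.7984661   12.77274829  55.87750637]
yellow [597.11274231  -5.43670525  63.9578084 ] 160.21082639347105
```

```bash
python3 - <<'E'
from h import *
d=pickle.load(open("w2.pkl","rb"));o=d["o"];Rw=R.from_rotvec(o["orientation"]).as_matrix()
g=d["pixels"][215:310,270:285].astype(int).mean((1,2)).round(0);print(list(zip(range(215,310,1),g))[:95:1])
for r in(236,238,240,262):
    for dz in(-6.9,15.1): print(r,dz,((wcast(d,[[275,r]],o["ee_pos"][2]+dz)-o["ee_pos"])@Rw).round(1))
E
```

```text
[(215, np.float64(179.0)), (216, np.float64(177.0)), (217, np.float64(133.0)), (218, np.float64(63.0)), (219, np.float64(67.0)), (220, np.float64(75.0)), (221, np.float64(74.0)), (222, np.float64(73.0)), (223, np.float64(73.0)), (224, np.float64(75.0)), (225, np.float64(72.0)), (226, np.float64(73.0)), (227, np.float64(72.0)), (228, np.float64(73.0)), (229, np.float64(73.0)), (230, np.float64(73.0)), (231, np.float64(73.0)), (232, np.float64(72.0)), (233, np.float64(72.0)), (234, np.float64(73.0)), (235, np.float64(72.0)), (236, np.float64(72.0)), (237, np.float64(53.0)), (238, np.float64(28.0)), (239, np.float64(30.0)), (240, np.float64(31.0)), (241, np.float64(32.0)), (242, np.float64(32.0)), (243, np.float64(32.0)), (244, np.float64(32.0)), (245, np.float64(30.0)), (246, np.float64(32.0)), (247, np.float64(33.0)), (248, np.float64(31.0)), (249, np.float64(31.0)), (250, np.float64(31.0)), (251, np.float64(31.0)), (252, np.float64(33.0)), (253, np.float64(36.0)), (254, np.float64(33.0)), (255, np.float64(35.0)), (256, np.float64(34.0)), (257, np.float64(35.0)), (258, np.float64(34.0
[... 814 characters left out ...]
loat64(36.0)), (292, np.float64(37.0)), (293, np.float64(37.0)), (294, np.float64(36.0)), (295, np.float64(35.0)), (296, np.float64(36.0)), (297, np.float64(36.0)), (298, np.float64(36.0)), (299, np.float64(35.0)), (300, np.float64(39.0)), (301, np.float64(42.0)), (302, np.float64(41.0)), (303, np.float64(44.0)), (304, np.float64(46.0)), (305, np.float64(48.0)), (306, np.float64(54.0)), (307, np.float64(56.0)), (308, np.float64(55.0)), (309, np.float64(56.0))]
236 -6.9 [[13.6 -0.5  6.9]]
236 15.1 [[ 21.6  -0.4 -15.1]]
238 -6.9 [[12.4 -0.5  6.9]]
238 15.1 [[ 20.6  -0.4 -15.1]]
240 -6.9 [[11.2 -0.5  6.9]]
240 15.1 [[ 19.6  -0.4 -15.1]]
262 -6.9 [[-2.2 -0.5  6.9]]
262 15.1 [[  7.9  -0.4 -15.1]]
```

Emit:
{"method": "step_arm", "body": {
  "plan": [
    [-1, 0.132, -0.112, 0.2, 0, 0, 0.166],
    [-1, 0, 0, 0.6, 0, 0, 0],
    [-1, 0, 0, 0.6, 0, 0, 0],
    [-1, 0, 0, 0.4, 0, 0, 0],
    [-1, 0, 0, 0.3, 0, 0, 0],
    [-1, 0, 0, 0.1, 0, 0, 0],
    [-1, 0, 0, 0, 0, 0, 0],
    [-1, 0, 0, 0, 0, 0, 0]
  ]
}}

```text
t: 8.07
ee_pos: [508.3, 27.4, 47.6]
orientation: [-3.093, 0.55, -0.002]
ft_force: [-0.2, 0.4, -1.0]
width: 36.9
grasp_force: 30.0
```

Emit:
{"method": "step_arm", "body": {
  "plan": [
    [-1, 0, 0, 0.1, 0, 0, 0],
    [-1, 0, 0, 0.08, 0, 0, 0],
    [-1, 0, 0, 0, 0, 0, 0]
  ]
}}

```text
t: 8.45
ee_pos: [507.4, 27.4, 37.7]
orientation: [3.093, -0.55, -0.001]
ft_force: [-0.5, 0.4, -0.5]
width: 37.1
grasp_force: 30.0
```

Emit:
{"method": "step_arm", "body": {
  "plan": [
    [-1, 0, 0, 0.02, 0, 0, 0],
    [-1, 0, 0, 0, 0, 0, 0]
  ]
}}

```text
t: 8.7
ee_pos: [507.8, 27.4, 37.0]
orientation: [-3.093, 0.55, -0.0]
ft_force: [-0.9, -0.2, -0.1]
width: 37.0
grasp_force: 30.0
```

Emit:
{"method": "step_arm", "body": {
  "plan": [
    [-1, 0, 0, 0.014, 0, 0, 0],
    [-1, 0, 0, 0, 0, 0, 0]
  ]
}}

```text
t: 8.95
ee_pos: [507.8, 27.4, 36.9]
orientation: [-3.093, 0.55, -0.0]
ft_force: [-1.9, -0.5, 6.8]
width: 36.4
grasp_force: 30.0
```

Emit:
{"method": "step_arm", "body": {
  "plan": [
    [-1, 0, 0, 0.014, 0, 0, 0],
    [-1, 0, 0, 0, 0, 0, 0]
  ]
}}

```text
t: 9.2
ee_pos: [507.8, 27.4, 36.8]
orientation: [-3.093, 0.55, -0.0]
ft_force: [-4.5, -0.7, 16.4]
width: 37.0
grasp_force: 30.0
```

Emit:
{"method": "step_arm", "body": {
  "plan": [
    [-1, 0, 0, -0.026, 0, 0, 0],
    [-1, 0.1, 0, 0, 0, 0, 0],
    [-1, 0.15, 0, 0, 0, 0, 0],
    [-1, 0.15, 0, 0, 0, 0, 0],
    [-1, 0.1, 0, 0, 0, 0, 0],
    [-1, 0, 0, 0, 0, 0, 0]
  ]
}}

```text
t: 9.95
ee_pos: [532.1, 18.5, 36.9]
orientation: [-3.093, 0.55, -0.002]
ft_force: [1.1, -0.8, 2.8]
width: 36.4
grasp_force: 30.0
```

Emit:
{"method": "step_arm", "body": {
  "plan": [
    [-1, 0.04, 0, 0, 0, 0, 0],
    [-1, 0.04, 0, 0, 0, 0, 0],
    [-1, 0.04, 0, 0, 0, 0, 0],
    [-1, 0, 0, 0, 0, 0, 0]
  ]
}}

```text
t: 10.45
ee_pos: [536.1, 16.8, 36.9]
orientation: [3.093, -0.55, -0.002]
ft_force: [-3.0, 1.0, 6.8]
width: 37.0
grasp_force: 30.0
```

Emit:
{"method": "step_arm", "body": {
  "plan": [
    [-1, 0.04, 0, 0, 0, 0, 0],
    [-1, 0.04, 0, 0, 0, 0, 0],
    [-1, 0.04, 0, 0, 0, 0, 0],
    [-1, 0, 0, 0, 0, 0, 0]
  ]
}}

```text
t: 10.95
ee_pos: [539.2, 15.2, 36.9]
orientation: [3.093, -0.551, -0.01]
ft_force: [-10.4, 4.2, 15.6]
width: 37.2
grasp_force: 30.0
```

Emit:
{"method": "step_arm", "body": {
  "plan": [
    [-1, 0.04, 0, 0, 0, 0, 0],
    [-1, 0.04, 0, 0, 0, 0, 0],
    [-1, 0.04, 0, 0, 0, 0, 0],
    [-1, 0.04, 0, 0, 0, 0, 0],
    [-1, 0.03, 0, 0, 0, 0, 0],
    [-1, 0, 0, 0, 0, 0, 0]
  ]
}}

```text
t: 11.7
ee_pos: [547.1, 12.1, 36.9]
orientation: [3.092, -0.551, -0.013]
ft_force: [-13.7, 5.2, 19.0]
width: 37.0
grasp_force: 30.0
```

Emit:
{"method": "step_arm", "body": {
  "plan": [
    [-1, 0, 0, -0.024, 0, 0, 0],
    [-1, 0.02, 0, 0, 0, 0, 0],
    [-1, 0.02, 0, 0, 0, 0, 0],
    [-1, 0, 0, 0, 0, 0, 0]
  ]
}}

```text
t: 12.2
ee_pos: [550.6, 10.9, 37.0]
orientation: [3.092, -0.55, -0.009]
ft_force: [-6.2, 1.8, -1.1]
width: 37.1
grasp_force: 30.0
```

Emit:
{"method": "step_arm", "body": {
  "plan": [
    [-1, 0.02, 0, 0, 0, 0, 0],
    [-1, 0.02, 0, 0, 0, 0, 0],
    [-1, 0.02, 0, 0, 0, 0, 0],
    [-1, 0, 0, 0, 0, 0, 0]
  ]
}}

```text
t: 12.7
ee_pos: [556.0, 9.5, 37.6]
orientation: [3.093, -0.55, -0.001]
ft_force: [-2.0, -0.4, -4.8]
width: 36.8
grasp_force: 30.0
```

Emit:
{"method": "step_arm", "body": {
  "plan": [
    [-1, 0, 0, 0.012, 0, 0, 0],
    [-1, 0.02, 0, 0, 0, 0, 0],
    [-1, 0, 0, 0, 0, 0, 0]
  ]
}}

```text
t: 13.08
ee_pos: [557.1, 9.2, 37.5]
orientation: [-3.093, 0.55, -0.0]
ft_force: [-1.6, -0.3, -5.6]
width: 36.8
grasp_force: 30.0
```

```bash
python3 - <<'E'
from h import *
from workcell import get_obs, vision
o=get_obs(); d=vision.get_image("wrist"); d["o"]=o; pickle.dump(d,open("w3.pkl","wb"))
a=d["pixels"][20:280,180:380]; b=vision.get_image("side")["pixels"][205:270,240:350]
cv2.imwrite("pics/w3.png",np.hstack([cv2.resize(a,(400,520),interpolation=2),np.vstack([cv2.resize(b,(400,236),interpolation=2),np.zeros((284,400,3),np.uint8)])])[:,:,::-1])
E
```

```text
(no output)
```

View pics/w3.png

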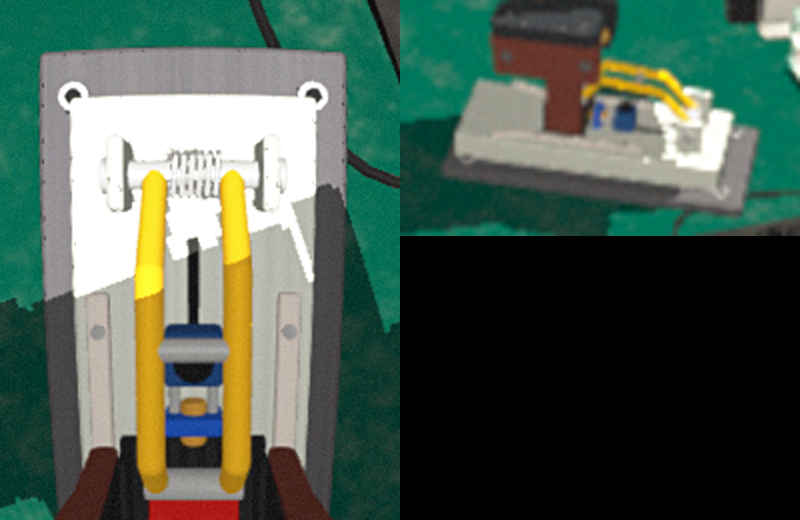

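The picture shows the arm's foot on the fins, with the heatsink nose at crop (190,437) just before the blue face and plunger. I'll lower it slightly and feel forward.

Emit:
{"method": "step_arm", "body": {
  "plan": [
    [-1, 0, 0, 0.012, 0, 0, 0],
    [-1, 0.02, 0, 0, 0, 0, 0],
    [-1, 0, 0, 0, 0, 0, 0]
  ]
}}

```text
t: 13.55
ee_pos: [558.0, 8.9, 36.9]
orientation: [-3.093, 0.55, -0.0]
ft_force: [-2.2, 1.1, -3.6]
width: 36.7
grasp_force: 30.0
```

Emit:
{"method": "step_arm", "body": {
  "plan": [
    [-1, 0.02, 0, 0, 0, 0, 0],
    [-1, 0, 0, 0, 0, 0, 0]
  ]
}}

```text
t: 13.8
ee_pos: [558.9, 8.6, 36.9]
orientation: [-3.093, 0.55, -0.0]
ft_force: [-2.0, 0.4, -2.2]
width: 36.7
grasp_force: 30.0
```

Emit:
{"method": "step_arm", "body": {
  "plan": [
    [-1, 0.02, 0, 0, 0, 0, 0],
    [-1, 0, 0, 0, 0, 0, 0]
  ]
}}

```text
t: 14.05
ee_pos: [559.8, 8.2, 36.9]
orientation: [-3.093, 0.55, -0.0]
ft_force: [-3.3, 1.6, -1.7]
width: 36.7
grasp_force: 30.0
```

Emit:
{"method": "step_arm", "body": {
  "plan": [
    [-1, 0.02, 0, 0, 0, 0, 0],
    [-1, 0, 0, 0, 0, 0, 0]
  ]
}}

```text
t: 14.3
ee_pos: [560.7, 7.9, 36.9]
orientation: [-3.093, 0.55, 0.0]
ft_force: [-3.2, 2.5, 0.5]
width: 36.6
grasp_force: 30.0
```

Emit:
{"method": "step_arm", "body": {
  "plan": [
    [-1, 0.02, 0, 0, 0, 0, 0],
    [-1, 0, 0, 0, 0, 0, 0]
  ]
}}

```text
t: 14.55
ee_pos: [560.7, 7.9, 36.9]
orientation: [-3.093, 0.551, 0.003]
ft_force: [-7.1, 4.2, 3.2]
width: 36.8
grasp_force: 30.0
```

Emit:
{"method": "step_arm", "body": {
  "plan": [
    [-1, 0.02, 0, 0, 0, 0, 0],
    [-1, 0, 0, 0, 0, 0, 0]
  ]
}}

```text
t: 14.8
ee_pos: [560.7, 7.9, 36.9]
orientation: [-3.093, 0.551, 0.006]
ft_force: [-10.6, 5.4, 7.1]
width: 36.6
grasp_force: 30.0
```

```bash
cat > look.py <<'E'
from h import *
from workcell import get_obs, vision
import sys
o=get_obs(); d=vision.get_image("wrist"); d["o"]=o; pickle.dump(d,open(sys.argv[1]+".pkl","wb"))
cv2.imwrite(f"pics/{sys.argv[1]}.png",cv2.resize(d["pixels"][60:280,200:360],(436,600),interpolation=2)[:,:,::-1]);print(o["t"])
E
python3 look.py w4
```

```text
14.8
```

View pics/w4.png

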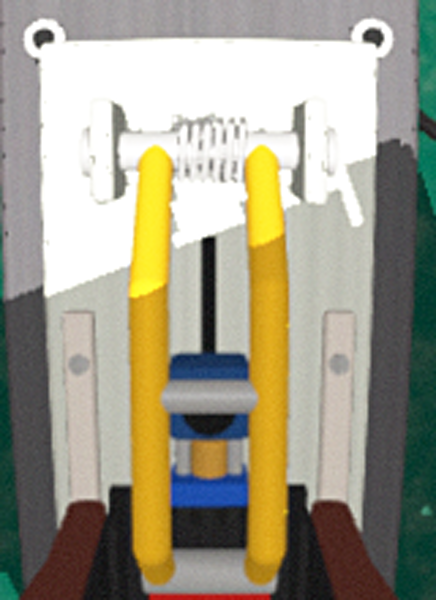

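The heatsink front is flush on the blue face at (208,500), and the plunger's tail at (208,458) is pushed out behind. It's home and the buffer hasn't moved. I'll relieve the push and release.

Emit:
{"method": "step_arm", "body": {
  "plan": [
    [-1, -0.02, 0, 0, 0, 0, 0],
    [-1, 0, 0, -0.006, 0, 0, 0],
    [1, 0, 0, 0, 0, 0, 0],
    [1, 0, 0, 0, 0, 0, 0],
    [1, 0, 0, 0, 0, 0, 0],
    [1, 0, 0, 0, 0, 0, 0],
    [1, 0, 0, 0, 0, 0, 0]
  ]
}}

```text
t: 15.72
ee_pos: [561.8, 7.5, 37.2]
orientation: [-3.093, 0.55, -0.0]
ft_force: [1.1, 0.4, -0.5]
width: 83.3
grasp_force: 0.0
```

```bash
python3 look.py w5
```

```text
15.725
```

View pics/w5.png

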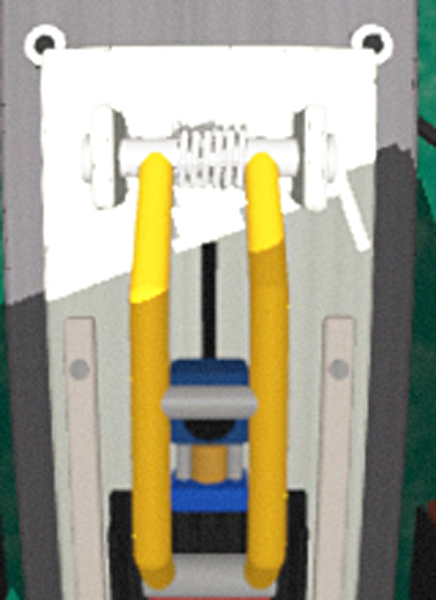

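The heatsink is released and still flush on the face at (208,510). I'll draw straight up.

Emit:
{"method": "step_arm", "body": {
  "plan": [
    [1, 0, 0, -0.2, 0, 0, 0],
    [1, 0, 0, -0.5, 0, 0, 0],
    [1, 0, 0, -0.8, 0, 0, 0],
    [1, 0, 0, -0.8, 0, 0, 0],
    [1, 0, 0, -0.5, 0, 0, 0],
    [1, -0.8, 0, 0, 0, 0, 0],
    [1, -0.8, 0, 0, 0, 0, 0],
    [1, 0, 0, 0, 0, 0, 0],
    [1, 0, 0, 0, 0, 0, 0]
  ]
}}

```text
t: 16.9
ee_pos: [487.7, 35.1, 178.0]
orientation: [-3.093, 0.55, -0.003]
ft_force: [0.6, 0.3, 0.6]
width: 87.8
grasp_force: 0.0
```

```bash
sed -i 's/60:280,200:360/20:280,180:380/' look.py; python3 look.py w6
```

```text
16.9
```

View pics/w6.png

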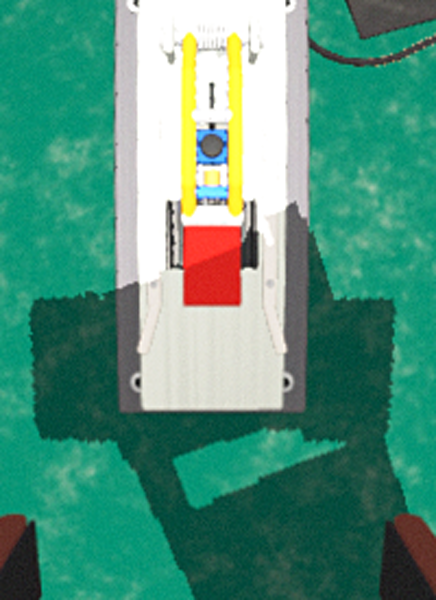

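The heatsink sits square at (212,235) against the blue face with the arm on it, and the gripper is clear. I'll hand the job in.

```bash
python3 -c "
from workcell import ctrl
print(ctrl.close_job())"
```

```text
the job is handed in; nothing more can be done
None
```

The heatsink is in the jig, square against the blue end stop with the arm down on its fins; the gripper is clear and the job was handed in at about 17 s, though no verdict was returned.

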